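# Pack the capped spawn bottles by kind

## Task

Some of the grain bottles standing about on the bench already have their screw caps on, and those are finished: stand each of the four capped ones in the crate on the conveyor that already holds its own kind (the tall round ones, the square one and the squat jar), in the free near row, upright on the crate's floor and set down gently. Leave the open bottles standing where they are, do not tip any bottle over, and do not knock against the crates and the bottles packed in them.

Things in the scene. Friction and masses are not known exactly. Their poses are not given: they have to be found in the camera images.
- tall_1: Clear glass tall round bottle, one of two alike, full of brown grain, closed with a white screw cap: body 64 mm in diameter, 165 mm high in all; the cap, 38 mm in diameter, is the top 25 mm. About 0.42 kg. Origin: centre of the underside, z up. Starts upright on the bench. Grip the cap from above, mid pads about 154 mm above the underside (lower, the fingertips meet the shoulder).
- tall_2: Clear glass tall round bottle, one of two alike, full of brown grain, closed with a white screw cap: body 64 mm in diameter, 165 mm high in all; the cap, 38 mm in diameter, is the top 25 mm. About 0.42 kg. Origin: centre of the underside, z up. Starts upright on the bench. Grip the cap from above, mid pads about 154 mm above the underside (lower, the fingertips meet the shoulder).
- square_1: Clear glass square bottle full of brown grain, closed with a white screw cap: body 58 x 58 mm, faces square to its x and y axes, 136 mm high in all; the cap, 48 mm in diameter, is the top 26 mm. About 0.38 kg. Origin: centre of the underside, z up. Starts upright on the bench. Grip the cap from above, mid pads about 126 mm above the underside (lower, the fingertips meet the shoulder).
- jar_1: Clear glass squat round jar full of brown grain, closed with a white screw cap: body 74 mm in diameter, 115 mm high in all; the cap, 58 mm in diameter, is the top 27 mm. About 0.40 kg. Origin: centre of the underside, z up. Starts upright on the bench. Grip the cap from above, mid pads about 106 mm above the underside (lower, the fingertips meet the shoulder).
- open_tall: Glass tall round bottle, body 64 mm in diameter, full of grain, still open: no cap, bare glass neck 36 mm in diameter, 160 mm high in all. It stays where it stands. Origin: centre of the underside, z up.
- open_square: Glass square bottle, body 58 x 58 mm, full of grain, still open: no cap, bare glass neck 44 mm in diameter, 131 mm high in all. It stays where it stands. Origin: centre of the underside, z up.
- open_jar: Glass squat round jar, body 74 mm in diameter, full of grain, still open: no cap, bare glass neck 56 mm in diameter, 110 mm high in all. It stays where it stands. Origin: centre of the underside, z up.
- crate_tall: Cream slotted crate fixed on the conveyor, outside 186 x 186 mm, walls 5 thick and 60 high, floor top at z = 5. Origin: centre of the underside, level with the bench; x points away from the robot, y left (turned a few degrees). Two capped tall round bottles stand fast in its far row at x = 42, y = -42 and 42 (mm), tops at z = 170; the near row, x = -42, is free, places at y = -42 and 42.
- crate_square: Cream slotted crate fixed on the conveyor, outside 186 x 186 mm, walls 5 thick and 60 high, floor top at z = 5. Origin: centre of the underside, level with the bench; x points away from the robot, y left (turned a few degrees). Two capped square bottles stand fast in its far row at x = 42, y = -42 and 42 (mm), tops at z = 141; the near row, x = -42, is free, places at y = -42 and 42.
- crate_jar: Cream slotted crate fixed on the conveyor, outside 186 x 186 mm, walls 5 thick and 60 high, floor top at z = 5. Origin: centre of the underside, level with the bench; x points away from the robot, y left (turned a few degrees). Two capped squat jars stand fast in its far row at x = 42, y = -42 and 42 (mm), tops at z = 120; the near row, x = -42, is free, places at y = -42 and 42.
Not all that is in view belongs to the job. Leave any orange or red look-alike of the tall_2 alone.

How it is judged:
By the outcome, as a careful person would: the job done as asked, in the order asked, and still so for the second after the job is handed in, with the robot touching nothing.
It also fails if it takes over 115 s, if anything falls off the work surface, if the arm or the gripper's body presses on something with over 40 N, if the wrist force passes 120 N, or if a joint passes its speed limit or range.

## Robot

A 6-joint arm with a two-finger parallel gripper is mounted at the origin on the work surface. World frame = base frame: x ahead of the robot, y to its left, z up, the work surface at z = 0. Lengths are in m, angles in degrees, forces in N, time in s.
With the tool pointing down it reaches from about 0.4 to 0.825 m from the base axis. Payload 7 kg.
Tool frame: the origin (TCP) lies midway between the tips of the shut fingers; the grasp point (between the pads) lies 19 mm behind it; z points along the fingers, y is the line along which they close (so a half turn about z gives the same grasp; the last joint's range is limited). The gripper opens to 88 mm and grips with 3 to 60 N. Pads are 19 mm wide; open, the fingers measure 130 mm over their backs; the gripper's body (78 mm by 193 mm) begins 47 mm behind the grasp point.
Start: joints at [-49.899, 20.546, 0.682, 0, -70.136, -16.507], TCP at [0.27, -0.619, 0.227] pointing down, gripper open.
Joint ranges: [-176.03, 176.03], [-82.01, 121.73], [-58.28, 71.71], [-173.87, 95.51], [-174.79, -0.11], [-173.66, 173.66]. Speed limits (degrees/s): [136.94, 136.94, 172.46, 180, 180, 180].

## Interface

Orientations are given as [roll, pitch, yaw] about the fixed x, y, z axes, in that order (R = Rz(yaw) Ry(pitch) Rx(roll)).
In Python, from plant import r gives the robot as it stands.
- The arm moves only by the tool carry_out, never from a script. Its argument "deltas" is a list of rows, each a list of 3 entries, a list of its own where there are three numbers: the opening, from 0 (shut) to 1 (fully open), then the shift along the tool's x, y, z in mm, then the turn, a rotation vector about the tool's x, y, z in rad. In form: [[gripper, [tx, ty, tz], [rx, ry, rz]], ...]. A call has 1 to 12 rows; each row is the pose to reach, as a shift and turn from the pose commanded when the call began, along the tool's axes at that moment; what a row does not reach only later rows make up. A row lasts 1/10 s, in which the tool goes at most 50 mm and 8.59 degrees, less where a joint would pass 70% of its speed; a pose out of reach is approached as far as the arm can. A call with a gripper value outside its range is refused whole. The fingers move at their own pace and stop on an object; "squeeze" is the grip in N (left out, the last holds). Time passes only in rows, so rows that repeat a pose let the fingers close. It gives the time, the measured TCP pose, the force, the opening and the grip force at its end, in the units of the state.
- r.get_state(): the state, without advancing time (a new reading comes with each control period).
- r.capture(name): name is "side" or "top"; returns (picture, depth): 384x512x3 uint8, red, green, blue; 384x512 float32, m along the optical axis (not along the pixel's ray), 0 where there is no reading.
- r.get_calibration(name): a dict with "fov_y" (degrees; the focal length in pixels is half the picture's height over the tangent of half this angle, whatever the lens; pixels are square), "cx", "cy" (the principal point, pixels), "distortion" ([k1, k2, p1, p2, k3] as OpenCV has them; the pictures are not rectified), "view" (4x4, takes a point from world to camera coordinates). Camera axes: x right, y down, z forward; pixel columns grow to the right and rows downward; lengths in m; the calibration is good to about 2 mm. A picture is of the moment at which its call begins. get_calibration takes no time and is no camera call.
- r.close_job(): hands the job in; it is judged then, once.
The state is a dict: "time_s": time; "joints": joint angles; "qd": joint speeds; "joint_torque": joint torques, N m; "tcp_pos": TCP position; "eef_rot": TCP orientation; "contact_force": force on the tool from outside, world axes, zero at the start; "moment": the same for the moment, N m; "gripper_width": finger opening in m; "gripper_force": force on a finger pad.
Only numpy, scipy, OpenCV 4.12 (cv2) and the standard library are available. Lean on these libraries where they do the work, as an engineer would, in place of code of your own. Each camera call takes 0.05 s, during which the arm holds its last target. There are 200 camera calls.

## Working session

There is one attempt and no reset: what is moved stays moved. The work goes in short steps, Python scripts to look and compute and a tool call to move; the robot and the scene stay as the last step left them, time stands still between calls to the robot, and variables do not carry over. Pictures are saved under pics/ and viewed, at most 14 in all, crops included, and the job is handed in when it is done.

Besides the shell and the picture viewer there is one more tool, called after "Emit:" as name(argument=value, ...) on one line, values as JSON. carry_out: Moves the arm, as the interface text tells. Its arguments: {"type":"object","properties":{"deltas":{"type":"array"},"squeeze":{"type":"number"}},"required":["deltas"]}

```bash
mkdir -p pics; ls
cat > h.py <<'E'
import numpy as np, cv2
from plant import r
def cal(n):
    c=r.get_calibration(n); f=192/np.tan(np.radians(c["fov_y"])/2)
    return np.array([[f,0,c["cx"]],[0,f,c["cy"]],[0,0,1]]),np.array(c["distortion"]),np.array(c["view"])
def cloud(n,d):
    K,D,V=cal(n); h,w=d.shape
    u,v=np.meshgrid(np.arange(w),np.arange(h))
    p=cv2.undistortPointsIter(np.stack([u,v],-1).reshape(-1,1,2).astype(np.float64),K,D,None,None,(3,50,1e-9)).reshape(h,w,2)
    P=np.dstack([p[...,0]*d,p[...,1]*d,d])
    W=(P-V[:3,3])@V[:3,:3]
    W[d==0]=np.nan
    return W
def look(n,tag):
    im,d=r.capture(n); cv2.imwrite(f"pics/{tag}.png",im[...,::-1]); np.savez(f"{tag}.npz",im=im,d=d,W=cloud(n,d)); return im,d
E
python3 - <<'E'
from h import *
a,_=look("top","top0"); b,_=look("side","side0")
print(cal("top"),cal("side")); print(r.get_state())
E
```

```text
pics
(array([[459.15990062,   0.        , 256.36476537],
       [  0.        , 459.15990062, 202.6802418 ],
       [  0.        ,   0.        ,   1.        ]]), array([-0.1151858,  0.       ,  0.       ,  0.       ,  0.       ]), array([[ 0.02332707, -0.99963544,  0.01359573,  0.18342041],
       [-0.99672307, -0.02430841, -0.07715064,  0.4639708 ],
       [ 0.07745301, -0.01175148, -0.99692674,  1.30978099],
       [ 0.        ,  0.        ,  0.        ,  1.        ]])) (array([[488.23874638,   0.        , 258.60276402],
       [  0.        , 488.23874638, 197.57424289],
       [  0.        ,   0.        ,   1.        ]]), array([0.0685616, 0.       , 0.       , 0.       , 0.       ]), array([[ 0.7033374 , -0.71084381, -0.00419227, -0.18590939],
       [-0.47654486, -0.46712017, -0.74478436,  0.3498347 ],
       [ 0.52746706,  0.5258325 , -0.66729205,  1.28569847],
       [ 0.        ,  0.        ,  0.        ,  1.        ]]))
{'time_s': 0.1, 'joints': array([-4.98993029e+01,  2.05870712e+01,  6.40045930e-01, -1.88405481e-02,
       -7.01353869e+01, -1.65073937e+01]), 'qd': array([-0.05096304, -0.09754071,  0.14710342, -0.0199464 ,  0.0621927 ,
       -0.07116576]), 'joint_torque': array([-9.47032167e-04, -5.84159231e+01,  2.93752599e+01,  7.01544598e+00,
        1.01544600e-02, -5.07614857e-05]), 'tcp_pos': array([ 0.26998069, -0.61818756,  0.22572361]), 'eef_rot': array([ 1.79915951e+02, -6.43648153e-03, -1.56413107e+02]), 'contact_force': array([ 0.33280039, -0.24204877, -0.57052167]), 'moment': array([ 0.05229358, -0.02580166,  0.04238017]), 'gripper_force': 0.0, 'gripper_width': 0.08782418870268269}
```

View pics/top0.png

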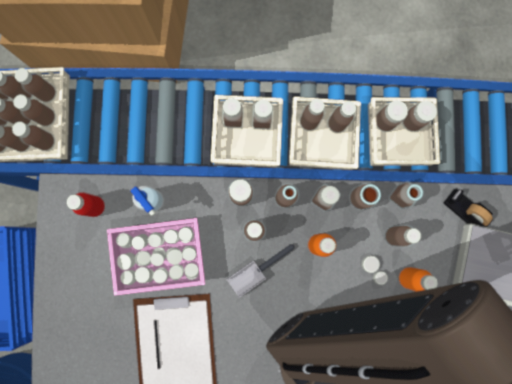

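View pics/side0.png

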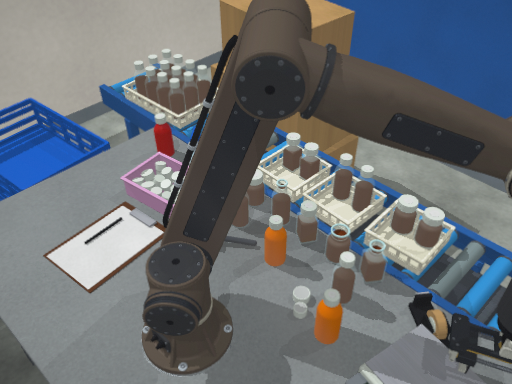

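The top view has three crates at about (247,130), (325,132) and (404,130). White-capped candidates are at (240,190), (255,230), (327,196) and (405,236). Open necks are at (288,192), (368,195) and (412,192). The orange look-alikes are at (323,243) and (418,278), with a red one at (80,203). Next I'll measure the cap heights and diameters.

```bash
cat > m.py <<'E'
from h import *
def caps(tag,regions):
    z=np.load(tag+".npz"); W=z["W"]; 
    for (u,v,rad) in regions:
        s=W[v-rad:v+rad+1,u-rad:u+rad+1].reshape(-1,3); c=z["im"][v-rad:v+rad+1,u-rad:u+rad+1].reshape(-1,3).astype(int)
        s=s[~np.isnan(s[:,0])]
        zt=np.percentile(s[:,2],97); m=abs(s[:,2]-np.median(s[s[:,2]>zt-.008,2]))<.005
        (x,y),R=cv2.minEnclosingCircle((s[m,:2]*1000).astype(np.float32))
        n=m.sum()
        print((u,v),"top z %.0f"%(np.median(s[m,2])*1000),"circ %.0f %.0f D%.0f"%(x,y,2*R),"mean",(s[m,:2].mean(0)*1000).round(1),n)
E
python3 - <<'E'
from m import *
caps("top0",[(240,190,14),(255,230,14),(327,196,14),(405,236,20),(288,192,13),(368,195,16),(412,192,16),(323,243,16),(418,278,20),(231,106,13),(262,106,13),(315,107,13),(349,107,13),(395,112,17),(425,108,15)])
z=np.load("top0.npz");W=z["W"]
m=(abs(W[...,2]-.06)<.008)
im=z["im"]
cv2.imwrite("pics/crop.png",cv2.resize(im[80:300,200:460][...,::-1],None,fx=3,fy=2.7,interpolation=cv2.INTER_CUBIC)[:, :800])
for u0,u1 in [(205,286),(287,364),(366,444)]:
    s=np.zeros_like(m); s[85:172,u0:u1]=m[85:172,u0:u1]
    g=(im.min(-1)>130)
    p=(W[s&g][:,:2]*1000).astype(np.float32)
    (c,sz,a)=cv2.minAreaRect(p); print("crate",np.round(c),np.round(sz),round(a,1),len(p), np.percentile(p,[1,99],axis=0).round().tolist())
E
```

```text
(240, 190) top z 115 circ 486 241 D58 mean [485.5 240.5] 341
(255, 230) top z 165 circ 379 200 D38 mean [379.  200.1] 161
(327, 196) top z 136 circ 477 1 D48 mean [476.8   0.6] 248
(405, 236) top z 164 circ 371 -213 D38 mean [ 371.7 -213.4] 154
(288, 192) top z 160 circ 479 112 D36 mean [478.5 111.4] 78
(368, 195) top z 108 circ 484 -113 D57 mean [ 483.8 -114. ] 126
(412, 192) top z 130 circ 492 -230 D44 mean [ 490.5 -229.9] 98
(323, 243) top z 164 circ 343 10 D38 mean [343.7  10.2] 173
(418, 278) top z 691 circ 282 -54 D21 mean [280.4 -53.2] 40
(231, 106) top z 141 circ 705 268 D49 mean [705.6 268.2] 245
(262, 106) top z 141 circ 703 184 D49 mean [703.1 184.6] 243
(315, 107) top z 170 circ 706 46 D38 mean [706.5  44.7] 155
(349, 107) top z 170 circ 705 -40 D40 mean [703.3 -40. ] 161
(395, 112) top z 119 circ 717 -187 D59 mean [ 717.  -186.7] 309
(425, 108) top z 120 circ 721 -270 D61 mean [ 720.  -270.3] 322
crate [665. 228.] [197. 196.] 88.7 987 [[567.0, 129.0], [762.0, 326.0]]
crate [664.   3.] [195. 197.] 87.5 942 [[565.0, -95.0], [763.0, 103.0]]
crate [ 678. -231.] [198. 200.] 2.6 911 [[577.0, -330.0], [777.0, -130.0]]
```

View pics/crop.png

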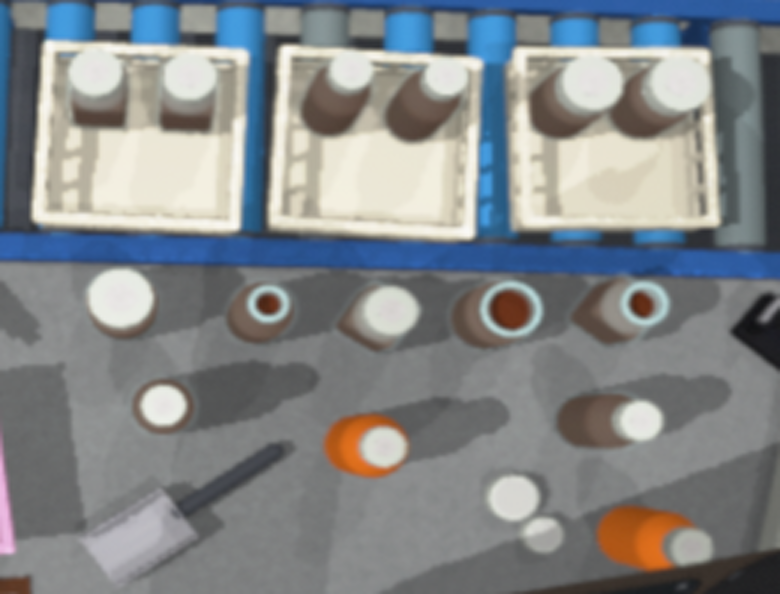

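Candidates, with pixels:
- **(240,190):** top at z=115, Ø58. This is jar_1.
- **(327,196):** top at z=136, Ø48. This is square_1.
- **(255,230) and (405,236):** top at z=165, Ø38, brown with white caps. These are the two talls.
- **(323,243) and (418,278):** orange look-alikes, left alone.
- **Crates, left to right:** square, tall, jar. The tops of their packed bottles are at 141, 170 and 120.

The crop agrees. I'll start with the right-hand tall at (371,-213).

Emit:
carry_out(deltas=[[1,[-25,33,0],[0,0,0.04]],[1,[-50,66,0],[0,0,0.08]],[1,[-76,99,0],[0,0,0.12]],[1,[-102,132,0],[0,0,0.16]],[1,[-127,165,0],[0,0,0.2]],[1,[-153,198,0],[0,0,0.25]],[1,[-178,231,0],[0,0,0.29]],[1,[-204,264,0],[0,0,0.33]],[1,[-229,298,0],[0,0,0.37]],[1,[-247,320,0],[0,0,0.4]],[1,[-255,331,0],[0,0,0.412]],[1,[-255,331,0],[0,0,0.412]]])

```text
time_s: 1.3
tcp_pos: [0.3716, -0.2117, 0.2266]
eef_rot: [180.0, 0.0, -179.9]
contact_force: [-0.8, -0.8, -0.7]
gripper_width: 0.0879
gripper_force: 0.0
```

Run:
```python
from m import *
s=r.get_state();print(s['tcp_pos'],s['eef_rot'],s['contact_force'])
look("top","top1");look("side","side1")
from scipy.optimize import minimize
for t in ("top0","side0","top1","side1"):
    W=np.load(t+".npz")["W"].reshape(-1,3)*1000
    p=W[(abs(W[:,0]-477)<50)&(abs(W[:,1]-1)<50)&(W[:,2]>12)&(W[:,2]<92)]
    if len(p)<30: print(t,len(p)); continue
    def f(a,cx=476.8,cy=.6):
        a=np.radians(a); q=(p[:,:2]-[cx,cy])@np.array([[np.cos(a),-np.sin(a)],[np.sin(a),np.cos(a)]])
        return np.mean(np.minimum(abs(abs(q).max(1)-29),6))
    e=[(f(a),a) for a in range(0,90,2)]; print(t,len(p),sorted(e)[:4],max(e))
```

```text
[ 0.37155333 -0.21171656  0.22663361] [ 1.79982454e+02  2.87934066e-02 -1.79875621e+02] [-0.77776224 -0.77252631 -0.69323511]
top0 190 [(np.float64(1.474426265208482), 58), (np.float64(1.5000641974317648), 56), (np.float64(1.5917985225358937), 60), (np.float64(1.6295422911785296), 54)] (np.float64(3.874136738870201), 10)
side0 456 [(np.float64(1.8018289508643606), 58), (np.float64(1.8050493053923053), 60), (np.float64(1.8591088138968959), 56), (np.float64(1.873742842988837), 62)] (np.float64(4.0208967209291115), 10)
top1 186 [(np.float64(1.405317636186346), 58), (np.float64(1.463948088218994), 56), (np.float64(1.4940728930986578), 60), (np.float64(1.618850103733017), 54)] (np.float64(3.8350595961081746), 10)
side1 453 [(np.float64(1.7983631181060327), 58), (np.float64(1.8238705949731515), 56), (np.float64(1.8382858531167592), 60), (np.float64(1.9073674869007538), 54)] (np.float64(4.013324260728351), 12)
```

Emit:
carry_out(deltas=[[1,[0,-1,20],[0,0,0]],[1,[0,-1,45],[0,0,0]],[1,[0,-1,65],[0,0,0]],[1,[0,-1,80],[0,0,0]],[1,[0,-1,88],[0,0,0]],[1,[0,-1,91],[0,0,0]],[1,[0,-1,91],[0,0,0]],[0,[0,-1,91],[0,0,0]],[0,[0,-1,91],[0,0,0]],[0,[0,-1,91],[0,0,0]],[0,[0,-1,91],[0,0,0]],[0,[0,-1,91],[0,0,0]]], squeeze=35)

```text
time_s: 2.6
tcp_pos: [0.3714, -0.2141, 0.1358]
eef_rot: [-180.0, 0.0, 180.0]
contact_force: [0.7, -0.6, 0.5]
gripper_width: 0.0536
gripper_force: 0.0
```

Emit:
carry_out(deltas=[[0,[0,0,0],[0,0,0]],[0,[0,0,0],[0,0,0]],[0,[0,0,0],[0,0,0]],[0,[0,0,0],[0,0,0]],[0,[0,0,0],[0,0,0]],[0,[0,0,-5],[0,0,0]],[0,[0,0,-15],[0,0,0]],[0,[0,0,-30],[0,0,0]],[0,[0,0,-50],[0,0,0]],[0,[0,0,-70],[0,0,0]],[0,[0,0,-90],[0,0,0]],[0,[0,0,-110],[0,0,0]]])

```text
time_s: 3.8
tcp_pos: [0.3709, -0.2139, 0.2468]
eef_rot: [180.0, -0.0, 180.0]
contact_force: [0.4, -0.5, -5.1]
gripper_width: 0.0372
gripper_force: 35.0
```

Emit:
carry_out(deltas=[[0,[-5,4,-20],[0,0,0]],[0,[-15,11,-45],[0,0,0]],[0,[-35,25,-65],[0,0,0]],[0,[-60,43,-74],[0,0,0.01]],[0,[-90,64,-74],[0,0,0.02]],[0,[-120,86,-74],[0,0,0.03]],[0,[-150,107,-74],[0,0,0.035]],[0,[-180,129,-74],[0,0,0.035]],[0,[-210,150,-74],[0,0,0.035]],[0,[-232,166,-74],[0,0,0.035]],[0,[-244,175,-74],[0,0,0.035]],[0,[-249,178,-74],[0,0,0.035]]])

```text
time_s: 5.0
tcp_pos: [0.6209, -0.0353, 0.319]
eef_rot: [-180.0, -0.1, 178.0]
contact_force: [-0.1, -0.9, -4.4]
gripper_width: 0.0375
gripper_force: 35.0
```

Run:
```python
from h import *
look("side","side2")
s=r.get_state();print(s['tcp_pos'],s['eef_rot'],s['contact_force'])
```

```text
[ 0.62094061 -0.03552584  0.31905733] [-1.79991809e+02 -6.61278103e-02  1.78021657e+02] [ 1.40179637 -0.14095606 -4.54925142]
```

View pics/side2.png

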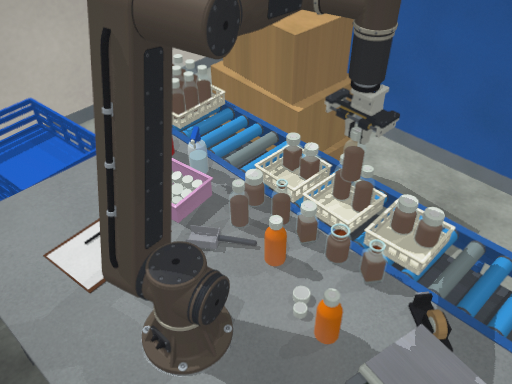

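Emit:
carry_out(deltas=[[0,[1,-1,8],[0,0,0]],[0,[1,-1,22],[0,0,0]],[0,[1,-1,42],[0,0,0]],[0,[1,-1,64],[0,0,0]],[0,[1,-1,86],[0,0,0]],[0,[1,-1,108],[0,0,0]],[0,[1,-1,128],[0,0,0]],[0,[1,-1,145],[0,0,0]],[0,[1,-1,158],[0,0,0]],[0,[1,-1,167],[0,0,0]],[0,[1,-1,172],[0,0,0]],[0,[1,-1,174],[0,0,0]]])

```text
time_s: 6.25
tcp_pos: [0.6193, -0.0373, 0.1454]
eef_rot: [-180.0, -0.0, 178.0]
contact_force: [0.4, -0.5, -5.1]
gripper_width: 0.0376
gripper_force: 35.0
```

Now for the last 4–5 mm, slowly.

Emit:
carry_out(deltas=[[0,[0,1,1],[0,0,0]],[0,[0,1,2],[0,0,0]],[0,[0,1,3],[0,0,0]],[0,[0,1,3.5],[0,0,0]],[0,[0,1,4],[0,0,0]],[0,[0,1,4.5],[0,0,0]],[0,[0,1,4.5],[0,0,0]],[0,[0,1,4.5],[0,0,0]]])

```text
time_s: 7.05
tcp_pos: [0.6194, -0.0362, 0.1411]
eef_rot: [-180.0, -0.0, 178.0]
contact_force: [0.5, 0.2, -3.7]
gripper_width: 0.037
gripper_force: 35.0
```

Emit:
carry_out(deltas=[[0,[0,0,0.3],[0,0,0]],[0,[0,0,0.6],[0,0,0]],[0,[0,0,0.6],[0,0,0]],[0,[0,0,0.6],[0,0,0]]])

```text
time_s: 7.45
tcp_pos: [0.6195, -0.0362, 0.1407]
eef_rot: [-180.0, 0.0, 178.0]
contact_force: [-0.5, 0.0, -1.7]
gripper_width: 0.0373
gripper_force: 35.0
```

Emit:
carry_out(deltas=[[0.65,[0,0,0],[0,0,0]],[0.65,[0,0,0],[0,0,0]],[0.65,[0,0,0],[0,0,0]],[0.65,[0,0,0],[0,0,0]],[0.65,[0,0,0],[0,0,0]],[0.65,[0,0,-5],[0,0,0]],[0.65,[0,0,-20],[0,0,0]],[0.65,[0,0,-45],[0,0,0]],[1,[0,0,-80],[0,0,0]],[1,[0,0,-105],[0,0,0]],[1,[0,0,-110],[0,0,0]],[1,[0,0,-110],[0,0,0]]])

```text
time_s: 8.65
tcp_pos: [0.6198, -0.0361, 0.2518]
eef_rot: [180.0, 0.1, 178.0]
contact_force: [0.2, 0.3, -0.4]
gripper_width: 0.083
gripper_force: 0.0
```

Run:
```python
from m import *
look("top","top3")
caps("top3",[(240,190,14),(255,230,14),(327,196,14)])
s=r.get_state();print(s['tcp_pos'],s['eef_rot'],s['contact_force'])
```

```text
(240, 190) top z 115 circ 486 240 D57 mean [485.5 240.3] 350
(255, 230) top z 164 circ 379 200 D39 mean [378.8 200. ] 170
(327, 196) top z 742 circ 409 111 D44 mean [406.6 109.2] 469
[ 0.61915816 -0.03608198  0.25038971] [1.79974174e+02 6.88160482e-03 1.77977042e+02] [-0.52889848  0.14250217 -0.01053242]
```

Emit:
carry_out(deltas=[[1,[15,14,0],[0,0,0]],[1,[40,37,0],[0,0,0]],[1,[70,64,0],[0,0,0]],[1,[100,91,0],[0,0,0]],[1,[130,119,0],[0,0,0]],[1,[160,146,0],[0,0,0]],[1,[190,174,0],[0,0,0]],[1,[215,197,0],[0,0,0]],[1,[235,215,0],[0,0,0]],[1,[245,224,0],[0,0,0]],[1,[249,228,0],[0,0,0]],[1,[249,228,0],[0,0,0]]])

```text
time_s: 9.9
tcp_pos: [0.3781, 0.2005, 0.2498]
eef_rot: [-179.9, -0.0, 178.1]
contact_force: [-0.3, -0.0, -0.4]
gripper_width: 0.0878
gripper_force: 0.0
```

Emit:
carry_out(deltas=[[1,[-1,0,20],[0,0,0]],[1,[-1,0,45],[0,0,0]],[1,[-1,0,70],[0,0,0]],[1,[-1,0,90],[0,0,0]],[1,[-1,0,105],[0,0,0]],[1,[-1,0,112],[0,0,0]],[1,[-1,0,115],[0,0,0]],[1,[-1,0,115],[0,0,0]],[0,[-1,0,115],[0,0,0]],[0,[-1,0,115],[0,0,0]],[0,[-1,0,115],[0,0,0]],[0,[-1,0,115],[0,0,0]]])

```text
time_s: 11.1
tcp_pos: [0.3796, 0.2006, 0.1358]
eef_rot: [180.0, 0.0, 178.0]
contact_force: [-0.5, -0.1, -0.1]
gripper_width: 0.0612
gripper_force: 0.0
```

Emit:
carry_out(deltas=[[0,[0,0,0],[0,0,0]],[0,[0,0,0],[0,0,0]],[0,[0,0,0],[0,0,0]],[0,[0,0,0],[0,0,0]],[0,[0,0,0],[0,0,0]],[0,[0,0,0],[0,0,0]],[0,[0,0,-5],[0,0,0]],[0,[0,0,-15],[0,0,0]],[0,[0,0,-30],[0,0,0]],[0,[0,0,-50],[0,0,0]],[0,[0,0,-75],[0,0,0]],[0,[0,0,-100],[0,0,0]]])

```text
time_s: 12.3
tcp_pos: [0.3791, 0.2001, 0.2367]
eef_rot: [-180.0, -0.0, 178.0]
contact_force: [1.1, 0.9, -4.8]
gripper_width: 0.0371
gripper_force: 35.0
```

Emit:
carry_out(deltas=[[0,[-3,-2,-25],[0,0,0]],[0,[-10,-6,-55],[0,0,0]],[0,[-30,-17,-78],[0,0,0]],[0,[-60,-35,-85],[0,0,0]],[0,[-90,-52,-85],[0,0,0]],[0,[-120,-70,-85],[0,0,0]],[0,[-150,-87,-85],[0,0,0]],[0,[-180,-104,-85],[0,0,0]],[0,[-210,-122,-85],[0,0,0]],[0,[-233,-135,-85],[0,0,0]],[0,[-244,-142,-85],[0,0,0]],[0,[-248,-144,-85],[0,0,0]]])

```text
time_s: 13.5
tcp_pos: [0.6227, 0.047, 0.3197]
eef_rot: [-180.0, -0.1, 177.9]
contact_force: [-1.6, 0.4, -3.9]
gripper_width: 0.0376
gripper_force: 35.0
```

Emit:
carry_out(deltas=[[0,[0,0,0],[0,0,0]],[0,[0,0,0],[0,0,0]]])

```text
time_s: 13.7
tcp_pos: [0.6216, 0.0484, 0.3207]
eef_rot: [180.0, -0.0, 178.0]
contact_force: [-0.6, 0.4, -4.1]
gripper_width: 0.0373
gripper_force: 35.0
```

Emit:
carry_out(deltas=[[0,[0,0,8],[0,0,0]],[0,[0,0,22],[0,0,0]],[0,[0,0,42],[0,0,0]],[0,[0,0,64],[0,0,0]],[0,[0,0,86],[0,0,0]],[0,[0,0,108],[0,0,0]],[0,[0,0,128],[0,0,0]],[0,[0,0,145],[0,0,0]],[0,[0,0,159],[0,0,0]],[0,[0,0,168],[0,0,0]],[0,[0,0,173],[0,0,0]],[0,[0,0,175],[0,0,0]]])

```text
time_s: 14.9
tcp_pos: [0.6223, 0.0478, 0.1452]
eef_rot: [-180.0, -0.0, 178.0]
contact_force: [0.1, -0.5, -4.9]
gripper_width: 0.0374
gripper_force: 35.0
```

Emit:
carry_out(deltas=[[0,[0,0,1],[0,0,0]],[0,[0,0,2],[0,0,0]],[0,[0,0,3],[0,0,0]],[0,[0,0,3.5],[0,0,0]],[0,[0,0,4],[0,0,0]],[0,[0,0,4.5],[0,0,0]],[0,[0,0,4.5],[0,0,0]],[0,[0,0,4.5],[0,0,0]]])

```text
time_s: 15.7
tcp_pos: [0.6223, 0.0478, 0.141]
eef_rot: [-180.0, -0.0, 178.0]
contact_force: [-0.3, 0.4, -3.7]
gripper_width: 0.0373
gripper_force: 35.0
```

Emit:
carry_out(deltas=[[0,[0,0,0.3],[0,0,0]],[0,[0,0,0.7],[0,0,0]],[0,[0,0,0.7],[0,0,0]],[0,[0,0,0.7],[0,0,0]]])

```text
time_s: 16.1
tcp_pos: [0.6225, 0.0478, 0.1405]
eef_rot: [180.0, 0.0, 178.0]
contact_force: [0.2, -0.6, -1.5]
gripper_width: 0.0374
gripper_force: 35.0
```

Emit:
carry_out(deltas=[[0.65,[0,0,0],[0,0,0]],[0.65,[0,0,0],[0,0,0]],[0.65,[0,0,0],[0,0,0]],[0.65,[0,0,0],[0,0,0]],[0.65,[0,0,0],[0,0,0]],[0.65,[0,0,-5],[0,0,0]],[0.65,[0,0,-20],[0,0,0]],[0.65,[0,0,-45],[0,0,0]],[1,[0,0,-80],[0,0,0]],[1,[0,0,-95],[0,0,0]],[1,[0,0,-100],[0,0,0]],[1,[0,0,-100],[0,0,0]]])

```text
time_s: 17.3
tcp_pos: [0.6224, 0.0478, 0.2408]
eef_rot: [180.0, 0.1, 178.0]
contact_force: [0.0, 0.4, 0.1]
gripper_width: 0.0833
gripper_force: 0.0
```

Emit:
carry_out(deltas=[[1,[10,-4,0],[0,0,0.04]],[1,[25,-9,0],[0,0,0.1]],[1,[45,-16,0],[0,0,0.16]],[1,[65,-24,0],[0,0,0.23]],[1,[85,-31,0],[0,0,0.3]],[1,[105,-38,0],[0,0,0.37]],[1,[122,-44,0],[0,0,0.44]],[1,[136,-49,0],[0,0,0.49]],[1,[142,-52,0],[0,0,0.52]],[1,[144,-52,0],[0,0,0.524]],[1,[144,-52,0],[0,0,0.524]],[1,[144,-52,0],[0,0,0.524]]])

```text
time_s: 18.5
tcp_pos: [0.477, 0.001, 0.24]
eef_rot: [-180.0, -0.0, 148.0]
contact_force: [-0.6, 0.1, 1.0]
gripper_width: 0.0876
gripper_force: 0.0
```

Emit:
carry_out(deltas=[[1,[0,0,20],[0,0,0]],[1,[0,0,50],[0,0,0]],[1,[0,0,80],[0,0,0]],[1,[0,0,105],[0,0,0]],[1,[0,0,122],[0,0,0]],[1,[0,0,130],[0,0,0]],[1,[0,0,133],[0,0,0]],[1,[0,0,133],[0,0,0]],[0,[0,0,133],[0,0,0]],[0,[0,0,133],[0,0,0]],[0,[0,0,133],[0,0,0]],[0,[0,0,133],[0,0,0]]])

```text
time_s: 19.7
tcp_pos: [0.4768, 0.0009, 0.1077]
eef_rot: [180.0, 0.0, 148.0]
contact_force: [-0.1, 0.3, 0.5]
gripper_width: 0.0611
gripper_force: 0.0
```

Emit:
carry_out(deltas=[[0,[0,0,0],[0,0,0]],[0,[0,0,0],[0,0,0]],[0,[0,0,0],[0,0,0]],[0,[0,0,0],[0,0,0]],[0,[0,0,0],[0,0,0]],[0,[0,0,0],[0,0,0]],[0,[0,0,-5],[0,0,0]],[0,[0,0,-15],[0,0,0]],[0,[0,0,-30],[0,0,0]],[0,[0,0,-50],[0,0,0]],[0,[0,0,-75],[0,0,0]],[0,[0,0,-100],[0,0,0]]])

```text
time_s: 20.9
tcp_pos: [0.4761, 0.0008, 0.2084]
eef_rot: [-180.0, -0.0, 148.0]
contact_force: [0.3, 0.5, -4.5]
gripper_width: 0.0471
gripper_force: 35.0
```

Emit:
carry_out(deltas=[[0,[0,3,-25],[0,0,0]],[0,[-1,10,-55],[0,0,-0.03]],[0,[-3,30,-80],[0,0,-0.08]],[0,[-6,60,-92],[0,0,-0.14]],[0,[-8,90,-92],[0,0,-0.21]],[0,[-11,118,-92],[0,0,-0.28]],[0,[-14,146,-92],[0,0,-0.35]],[0,[-16,174,-92],[0,0,-0.42]],[0,[-19,200,-92],[0,0,-0.48]],[0,[-21,220,-92],[0,0,-0.52]],[0,[-22,230,-92],[0,0,-0.529]],[0,[-22,233,-92],[0,0,-0.529]]])

```text
time_s: 22.1
tcp_pos: [0.6189, 0.1873, 0.2986]
eef_rot: [-180.0, -0.1, 178.3]
contact_force: [-0.3, -0.9, -4.2]
gripper_width: 0.0475
gripper_force: 35.0
```

Run:
```python
from h import *
im,d=look("side","side4")
s=r.get_state();print(s['tcp_pos'],s['eef_rot'],s['contact_force'])
cv2.imwrite("pics/side4c.png",cv2.resize(im[60:260,200:400][...,::-1],None,fx=3,fy=3))
```

```text
[0.61876533 0.1871006  0.29881345] [-1.79975173e+02 -5.99072496e-02  1.78241609e+02] [ 0.56172525 -0.88566825 -3.36719124]
```

View pics/side4c.png

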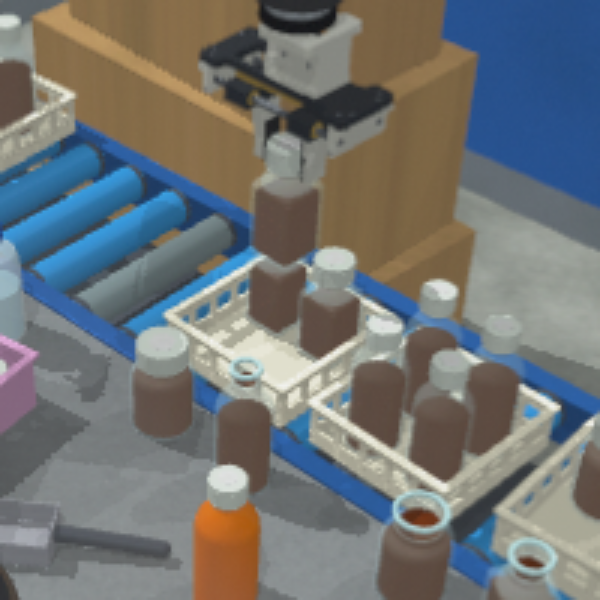

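The crop shows the held square bottle at (285,215), with its faces parallel to the packed squares. Both talls are standing in their crate at (380,390) and (440,420).

Emit:
carry_out(deltas=[[0,[0,0,8],[0,0,0]],[0,[0,0,24],[0,0,0]],[0,[0,0,46],[0,0,0]],[0,[0,0,70],[0,0,0]],[0,[0,0,94],[0,0,0]],[0,[0,0,116],[0,0,0]],[0,[0,0,136],[0,0,0]],[0,[0,0,153],[0,0,0]],[0,[0,0,167],[0,0,0]],[0,[0,0,176],[0,0,0]],[0,[0,0,181],[0,0,0]],[0,[0,0,183],[0,0,0]]])

```text
time_s: 23.35
tcp_pos: [0.6189, 0.1866, 0.1162]
eef_rot: [-180.0, 0.0, 178.3]
contact_force: [-0.9, 0.5, -4.3]
gripper_width: 0.0473
gripper_force: 35.0
```

Emit:
carry_out(deltas=[[0,[0,0,1],[0,0,0]],[0,[0,0,2],[0,0,0]],[0,[0,0,2.5],[0,0,0]],[0,[0,0,3],[0,0,0]],[0,[0,0,3.5],[0,0,0]],[0,[0,0,3.5],[0,0,0]],[0,[0,0,3.5],[0,0,0]]])

```text
time_s: 24.05
tcp_pos: [0.6189, 0.1867, 0.1128]
eef_rot: [180.0, 0.0, 178.3]
contact_force: [-0.2, 0.3, -3.2]
gripper_width: 0.0472
gripper_force: 35.0
```

Emit:
carry_out(deltas=[[0,[0,0,0.3],[0,0,0]],[0,[0,0,0.6],[0,0,0]],[0,[0,0,0.6],[0,0,0]],[0,[0,0,0.6],[0,0,0]]])

```text
time_s: 24.45
tcp_pos: [0.619, 0.1867, 0.1125]
eef_rot: [180.0, 0.0, 178.3]
contact_force: [-0.3, -0.5, -0.3]
gripper_width: 0.0475
gripper_force: 35.0
```

Emit:
carry_out(deltas=[[0.8,[0,0,0],[0,0,0]],[0.8,[0,0,0],[0,0,0]],[0.8,[0,0,0],[0,0,0]],[0.8,[0,0,0],[0,0,0]],[0.8,[0,0,0],[0,0,0]],[0.8,[0,0,-5],[0,0,0]],[0.8,[0,0,-20],[0,0,0]],[0.8,[0,0,-45],[0,0,0]],[1,[0,0,-80],[0,0,0]],[1,[0,0,-105],[0,0,0]],[1,[0,0,-110],[0,0,0]],[1,[0,0,-110],[0,0,0]]])

```text
time_s: 25.65
tcp_pos: [0.6192, 0.187, 0.2236]
eef_rot: [179.9, 0.1, 178.3]
contact_force: [-0.3, -0.5, -0.2]
gripper_width: 0.0872
gripper_force: 0.0
```

Emit:
carry_out(deltas=[[1,[10,4,0],[0,0,-0.03]],[1,[25,9,0],[0,0,-0.08]],[1,[45,16,0],[0,0,-0.14]],[1,[65,24,0],[0,0,-0.2]],[1,[85,31,0],[0,0,-0.27]],[1,[105,39,0],[0,0,-0.34]],[1,[122,45,0],[0,0,-0.4]],[1,[132,48,0],[0,0,-0.44]],[1,[135,50,0],[0,0,-0.45]],[1,[135,50,0],[0,0,-0.45]],[1,[135,50,0],[0,0,-0.45]]])

```text
time_s: 26.75
tcp_pos: [0.4857, 0.2407, 0.222]
eef_rot: [-180.0, -0.0, -156.0]
contact_force: [-1.1, -0.2, -0.1]
gripper_width: 0.0874
gripper_force: 0.0
```

Emit:
carry_out(deltas=[[1,[0,0,15],[0,0,0]],[1,[0,0,40],[0,0,0]],[1,[0,0,70],[0,0,0]],[1,[0,0,95],[0,0,0]],[1,[0,0,115],[0,0,0]],[1,[0,0,127],[0,0,0]],[1,[0,0,133],[0,0,0]],[1,[0,0,135],[0,0,0]],[1,[0,0,135],[0,0,0]],[0,[0,0,135],[0,0,0]],[0,[0,0,135],[0,0,0]],[0,[0,0,135],[0,0,0]]])

```text
time_s: 27.95
tcp_pos: [0.4856, 0.241, 0.0878]
eef_rot: [180.0, 0.1, -155.9]
contact_force: [0.5, 0.6, -0.3]
gripper_width: 0.069
gripper_force: 0.0
```

Emit:
carry_out(deltas=[[0,[0,0,0],[0,0,0]],[0,[0,0,0],[0,0,0]],[0,[0,0,0],[0,0,0]],[0,[0,0,0],[0,0,0]],[0,[0,0,0],[0,0,0]],[0,[0,0,-5],[0,0,0]],[0,[0,0,-15],[0,0,0]],[0,[0,0,-30],[0,0,0]],[0,[0,0,-50],[0,0,0]],[0,[0,0,-75],[0,0,0]],[0,[0,0,-100],[0,0,0]],[0,[0,0,-125],[0,0,0]]])

```text
time_s: 29.15
tcp_pos: [0.485, 0.2405, 0.2134]
eef_rot: [180.0, -0.0, -156.0]
contact_force: [0.4, 0.1, -5.3]
gripper_width: 0.0575
gripper_force: 35.0
```

Emit:
carry_out(deltas=[[0,[0,-3,-25],[0,0,0]],[0,[1,-12,-50],[0,0,0]],[0,[3,-32,-66],[0,0,0]],[0,[5,-62,-70],[0,0,0]],[0,[8,-96,-70],[0,0,0]],[0,[12,-132,-70],[0,0,0]],[0,[15,-168,-70],[0,0,0]],[0,[18,-204,-70],[0,0,0]],[0,[21,-240,-70],[0,0,0]],[0,[24,-276,-70],[0,0,0]],[0,[27,-308,-70],[0,0,0]],[0,[30,-338,-70],[0,0,0]]])

```text
time_s: 30.35
tcp_pos: [0.5956, -0.0816, 0.2822]
eef_rot: [180.0, -0.0, -156.0]
contact_force: [0.3, 1.0, -3.5]
gripper_width: 0.0572
gripper_force: 35.0
```

Emit:
carry_out(deltas=[[0,[2,-26,0],[0,0,0.04]],[0,[4,-50,0],[0,0,0.1]],[0,[6,-72,0],[0,0,0.16]],[0,[8,-92,0],[0,0,0.22]],[0,[10,-106,0],[0,0,0.28]],[0,[10.5,-113,0],[0,0,0.33]],[0,[10.5,-116,0],[0,0,0.365]],[0,[10.5,-116,0],[0,0,0.377]],[0,[10.5,-116,0],[0,0,0.377]],[0,[10.5,-116,0],[0,0,0.377]]])

```text
time_s: 31.35
tcp_pos: [0.6333, -0.19, 0.2822]
eef_rot: [180.0, -0.0, -177.5]
contact_force: [0.8, 0.5, -3.7]
gripper_width: 0.0576
gripper_force: 35.0
```

Emit:
carry_out(deltas=[[0,[0,0,8],[0,0,0]],[0,[0,0,24],[0,0,0]],[0,[0,0,46],[0,0,0]],[0,[0,0,70],[0,0,0]],[0,[0,0,94],[0,0,0]],[0,[0,0,117],[0,0,0]],[0,[0,0,138],[0,0,0]],[0,[0,0,156],[0,0,0]],[0,[0,0,170],[0,0,0]],[0,[0,0,179],[0,0,0]],[0,[0,0,184],[0,0,0]],[0,[0,0,186],[0,0,0]]])

```text
time_s: 32.55
tcp_pos: [0.6336, -0.1903, 0.096]
eef_rot: [-180.0, 0.0, -177.5]
contact_force: [-0.4, 0.3, -2.6]
gripper_width: 0.0575
gripper_force: 35.0
```

Emit:
carry_out(deltas=[[0,[0,0,1],[0,0,0]],[0,[0,0,2],[0,0,0]],[0,[0,0,2.5],[0,0,0]],[0,[0,0,3],[0,0,0]],[0,[0,0,3.5],[0,0,0]],[0,[0,0,3.5],[0,0,0]],[0,[0,0,3.5],[0,0,0]]])

```text
time_s: 33.25
tcp_pos: [0.6335, -0.1903, 0.0927]
eef_rot: [-180.0, 0.0, -177.5]
contact_force: [-0.6, 0.2, -4.2]
gripper_width: 0.0576
gripper_force: 35.0
```

Emit:
carry_out(deltas=[[0,[0,0,0.3],[0,0,0]],[0,[0,0,0.6],[0,0,0]],[0,[0,0,0.6],[0,0,0]],[0,[0,0,0.6],[0,0,0]]])

```text
time_s: 33.65
tcp_pos: [0.6336, -0.1904, 0.0925]
eef_rot: [-180.0, 0.0, -177.5]
contact_force: [-1.7, 0.9, 0.5]
gripper_width: 0.0578
gripper_force: 35.0
```

Emit:
carry_out(deltas=[[0.9,[0,0,0],[0,0,0]],[0.9,[0,0,0],[0,0,0]],[0.9,[0,0,0],[0,0,0]],[0.9,[0,0,0],[0,0,0]],[0.9,[0,0,0],[0,0,0]],[0.9,[0,0,-5],[0,0,0]],[0.9,[0,0,-20],[0,0,0]],[0.9,[0,0,-45],[0,0,0]],[0.9,[0,0,-80],[0,0,0]],[0.9,[0,0,-115],[0,0,0]],[0.9,[0,0,-145],[0,0,0]],[0.9,[0,0,-150],[0,0,0]]])

```text
time_s: 34.85
tcp_pos: [0.6354, -0.1909, 0.2486]
eef_rot: [-179.9, 0.5, -177.5]
contact_force: [-0.3, -0.8, 0.2]
gripper_width: 0.0789
gripper_force: 0.0
```

Emit:
carry_out(deltas=[[0.9,[30,-30,-15],[0,0,0]],[0.9,[70,-70,-30],[0,0,0]],[0.9,[105,-105,-30],[0,0,0]],[0.9,[140,-140,-30],[0,0,0]],[0.9,[160,-170,-30],[0,0,0]],[0.9,[170,-190,-30],[0,0,0]],[0.9,[170,-200,-30],[0,0,0]],[0.9,[170,-200,-30],[0,0,0]]])

```text
time_s: 35.65
tcp_pos: [0.472, -0.3984, 0.2724]
eef_rot: [-180.0, 0.0, -177.6]
contact_force: [0.0, 1.1, -0.3]
gripper_width: 0.0787
gripper_force: 0.0
```

Run:
```python
from m import *
im,d=look("top","top5"); im2,_=look("side","side5")
cv2.imwrite("pics/fin.png",np.hstack([im[70:330,200:500],im2[100:360,200:500]])[...,::-1])
caps("top5",[(288,192,13),(368,195,16),(412,192,16)])
W=np.load("top5.npz")["W"]*1000
for n,x,y,z in [("B",619.5,-36.2,170),("A",622.4,47.8,170),("sq",619,186.8,141),("jar",633.5,-190.3,120)]:
    m=(np.hypot(W[...,0]-x,W[...,1]-y)<38)&(abs(W[...,2]-z)<6); p=W[m]; print(n,m.sum(),p.mean(0).round(1))
```

```text
(288, 192) top z 159 circ 479 112 D36 mean [479.  111.2] 76
(368, 195) top z 109 circ 484 -113 D57 mean [ 483.8 -113.8] 122
(412, 192) top z 129 circ 491 -230 D44 mean [ 491.3 -230.2] 103
B 168 [618.6 -35.  168.9]
A 160 [621.   47.7 169.5]
sq 254 [618.6 186.7 140.9]
jar 357 [ 632.8 -188.5  119.3]
```

View pics/fin.png

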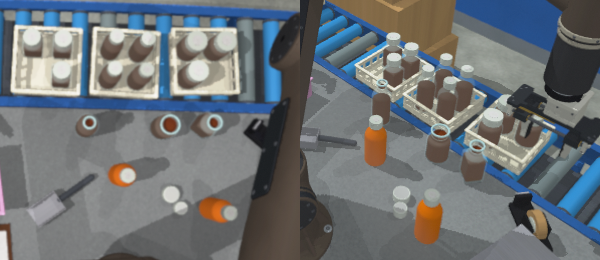

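All four bottles stand upright in the near rows of their own crates, with cap tops at 170, 170, 141 and 120 mm as expected. The three open bottles have not moved, and the gripper is clear.

```bash
python3 -c "
from plant import r
print(r.close_job())"
```

```text
the job is handed in; nothing more can be done
None
```

The job is handed in at about 36 s: all four capped bottles stand upright in the near rows of their own crates, and the open bottles and look-alikes were left where they stood.

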